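Gauge a metal cylinder in the demonstration caliper

ROBOT

A 6-joint arm with a two-finger parallel gripper is mounted at the origin on the work surface. World frame = base frame: x ahead of the robot, y to its left, z up, the work surface at z = 0. Lengths are in m, angles in rad, forces in N, time in s.
With the tool pointing down it reaches from about 0.3 to 0.825 m from the base axis. Payload 5.4 kg.
Tool frame: the origin (TCP) lies at the very end of the fingers, on their centre line; the grasp point (between the pads) lies 19 mm behind it; z points along the fingers, y is the line along which they close (so a half turn about z gives the same grasp; the last joint's range is limited). The gripper opens to 92 mm and grips with 3 to 60 N. Pads are 20 mm wide; open, the fingers measure 128 mm over their backs; the gripper's body (75 mm by 189 mm) begins 69 mm behind the grasp point.
Start: joints at [-1.525, 0.158, 1.597, -0, 1.386, -0.21], TCP at [0.145, -0.556, 0.215] pointing down, gripper open.
Joint ranges: [-2.91, 2.91], [-0.94, 2.29], [0.18, 2.7], [-1.29, 4.43], [0.17, 2.64], [-3, 3]. Speed limits (rad/s): [2.57, 2.57, 3.14, 3.14, 3.14, 3.14].

INTERFACE

Orientations are given as a rotation vector (axis times angle).
In Python, from workcell import bot gives the robot as it stands. Calls block until the motion is done:
- bot.goto(position, orientation): joint-space move of the TCP to a pose.
- bot.line_to(position, rot=None, max_speed=0.15): straight line of the TCP; rot=None keeps the orientation; max_speed is the mean speed in m/s.
- bot.set_joints(angles): joint-space move.
- bot.set_gripper(opening, newtons=None): opening from 0.0 (shut) to 1.0 (fully open); newtons is the grip in N (None keeps the last); returns when the fingers have stopped.
- bot.hold(seconds).
- bot.inverse_kinematics(position, orientation): joint angles nearest the present ones, or None.
- bot.read_camera(name): name is "scene" or "top"; returns a dict with "pixels" (384x512x3 uint8, blue, green, red), "fx", "fy", "cx", "cy" (pixels), "k1" (the pictures are not rectified: a ray, as slopes to the right and down, at radius r is drawn at 1 + k1 r^2 times it, then the intrinsics apply), "R" (3x3) and "t" (3): a world point X has camera coordinates R X + t. Camera axes: x right, y down, z forward; pixel columns grow to the right and rows downward; lengths in m; the calibration is good to about 2 mm. A picture is of the moment at which its call begins. There is no depth.
A pose or a line that the arm cannot do raises bot.MotionError and nothing moves.
- bot.job_done(): hands the job in; it is judged then, once.
Readings, each from a call of its own:
- bot.current_clock(): time.
- bot.current_joints(): joint angles.
- bot.current_joint_vel(): joint speeds.
- bot.current_effort(): joint torques, N m.
- bot.current_ee_pos(): TCP position.
- bot.current_tool_rot(): TCP orientation.
- bot.current_contact_force(): force on the tool from outside, world axes, zero at the start.
- bot.current_ft_torque(): the same for the moment, N m.
- bot.current_opening(): opening from 0.0 (shut) to 1.0 (fully open).
- bot.current_grip_force(): force on a finger pad.
Only numpy, scipy, OpenCV 4.12 (cv2) and the standard library are available. Lean on these libraries where they do the work, as an engineer would, in place of code of your own. Each camera call takes 0.05 s, during which the arm holds its last target. There are 200 camera calls.

TASK

Measure the round metal cylinder with the big caliper: slide the caliper's jaw open by its fin well past the cylinder's width, then lift the cylinder out of its jug, stand it upright on the wooden bed well inside the jaws (set it down, do not drop it) and let go. Then slide the jaw shut until the cylinder touches both jaws, gently so that the jaw is not forced askew, and leave it closed like that; last, press the lock lever fully down. Do not tip the jug or cylinder over, and leave the other things where they are.

Things in the scene. Friction and masses are not known exactly. Their poses are not given: they have to be found in the camera images.
- cylinder: the part to measure: plain round solid metal cylinder, diameter 36 mm, 140 mm long, about 0.4 kg, standing upright and loose in the clear jug, its foot on the jug's floor (5 mm thick), so 60 mm stands out above the rim; pushed along the bed it slides at about 2 to 4 N. Origin: centre of its foot; z along its axis
- jug: clear plastic measuring jug that holds the cylinder, outer diameter 92 mm at the rim (inner 86), 85 mm high, a handle to its own +y reaching 75 mm from its axis; loose, 0.22 kg. Origin: centre of its underside, on the table
- caliper: large demonstration caliper, flat, fixed to the table: wooden bed 170 (x) x 300 (y) x 12 mm. Origin: centre of its underside. Beam along y at x = -35 mm. Fixed jaw at the +y end, its face at y = +110 mm looking to -y. Both jaws reach from the beam to x = +65 mm and stand up to 50 mm above the table. The cylinder is to stand on the bare bed between them, its axis at x = 5 to 55 mm, best +30
- fixed_face (a point): point on the fixed jaw's measuring face at the caliper's x = +30 mm, 31 mm above the table; its axes are the caliper's
- jaw_face (a point): point on the sliding jaw's measuring face (which looks to the caliper's +y), 65 mm out from the beam's centre line, 31 mm above the table. The jaw is 16 mm thick and 100 mm long
- carriage (a joint): opening of the caliper (m): the gap between the jaw faces, 0 shut to 0.110; the carriage and its jaw move to the caliper's -y as it opens. Sliding friction about 2.5 N; it stays where it is left. With the cylinder touched by both jaws it reads 0.036
- jaw (a joint): tilt of the sliding jaw about the vertical (rad), 0 square, range -0.15 to 0.15. The jaw has sprung play of 10 N m/rad about the beam: a force on the jaw away from the beam tilts it (5 N at the cylinder's place gives about 0.03 rad), and it springs back when relieved
- fin (a point): centre of the carriage's grip fin, an upright black plate 14 mm thick (caliper y), 36 mm wide (x), on the beam's centre line, from the carriage's top (46 mm above the table) to 91 mm. This point is 72 mm above the table and 55 mm behind (-y of) the sliding jaw's face. The carriage is 52 mm wide and reaches from 2 to 134 mm behind that face
- lever (a joint): lock lever at the carriage's rear (rad): 0 raised by about 40 degrees, 0.70 fully down, lying level; stays where it is left, and takes about 2 N at its pad
- lever_pad (a point): point to press on the lock lever's upper face, 60 mm from its pivot; turns with it. Black bar 80 x 16 x 8 mm, 112 mm behind the sliding jaw's face, pointing to the caliper's -x from its pivot, which is 18 mm to the +x of the beam line. Raised, the point is 94 mm above the table and 23 mm to the -x of the beam line; fully down, 57 mm above and 42 mm to the -x
- jug2: second, identical clear jug (diameter 92 mm, 85 mm high) holding the square wooden bar; a bystander
- bar: square light-wood bar 34 x 34 x 130 mm standing in the second jug; a bystander, not the part to measure; origin at the centre of its foot
- cup: open steel cup, diameter 84 mm, 70 mm high; a bystander
- funnel: white plastic funnel standing on its mouth, diameter 104 mm, 115 mm high; a bystander
- pan: small copper pan, diameter 88 mm, 50 mm high, wooden handle 80 mm long; a bystander
- bowl: steel bowl, diameter 130 mm, 50 mm high; a bystander
- tape: grey roll of tape lying flat, diameter 90 mm, 45 mm high; a bystander
- puck: short brass cylinder, diameter 56 mm, 60 mm high, standing; a bystander
There are look-alikes about, which are no part of the job. What is shaped like the cylinder but blue or red is not meant.

How it is judged:
By the outcome, as a careful person would: the job done as asked, in the order asked, and still so for the second after the job is handed in, with the robot touching nothing.
It also fails if it takes over 67 s, if anything falls off the work surface, if the arm or the gripper's body presses on something with over 40 N, if the wrist force passes 120 N, or if a joint passes its speed limit or range.

## Working session

There is one attempt and no reset: what is moved stays moved. The work goes in short steps, each a Python script; the robot and the scene stay as the last script left them, time stands still between calls to the robot, and variables do not carry over. Pictures are saved under pics/ and viewed, at most 10 in all, crops included, and the job is handed in when it is done.

```bash
mkdir -p pics; cat > h.py <<'E'
import numpy as np, cv2
from workcell import bot
def cam(name,fn=None):
    c=bot.read_camera(name)
    if fn: cv2.imwrite('pics/'+fn,c['pixels'])
    return c
def ray(c,u,v):
    K=np.array([[c['fx'],0,c['cx']],[0,c['fy'],c['cy']],[0,0,1]],float)
    p=cv2.undistortPoints(np.array([[[u,v]]],float),K,np.array([c['k1'],0,0,0,0]))[0,0]
    R=np.array(c['R']);t=np.array(c['t'])
    d=R.T@np.array([p[0],p[1],1]); return -R.T@t,d/np.linalg.norm(d)
def plane(c,u,v,z):
    o,d=ray(c,u,v); return o+d*(z-o[2])/d[2]
def tri(c1,p1,c2,p2):
    o1,d1=ray(c1,*p1);o2,d2=ray(c2,*p2)
    s=np.linalg.lstsq(np.c_[d1,-d2],o2-o1,rcond=None)[0]
    a=o1+s[0]*d1;b=o2+s[1]*d2
    return (a+b)/2,np.linalg.norm(a-b)
def proj(c,X):
    K=np.array([[c['fx'],0,c['cx']],[0,c['fy'],c['cy']],[0,0,1]],float)
    return cv2.projectPoints(np.array([X],float),cv2.Rodrigues(np.array(c['R']))[0],np.array(c['t']),K,np.array([c['k1'],0,0,0,0]))[0].ravel()
E
python3 - <<'E'
from h import *
a=cam('scene','s0.png');b=cam('top','t0.png')
for c in(a,b):print(c['fx'],c['k1'],-np.array(c['R']).T@c['t'],np.array(c['R'])[2])
print(bot.current_clock(),bot.current_tool_rot())
E
```

```text
449.8306453110187 0.048361447168588444 [1.37554609 0.56578404 1.06107472] [-0.57418512 -0.45110368 -0.68324002]
424.10729609336454 0.03676933125588429 [ 0.40584931 -0.03956225  1.36024643] [ 0.12959883 -0.01343638 -0.99147547]
0.1 [-3.11434324e+00 -4.00461550e-01 -2.35473604e-04]
```

View pics/s0.png

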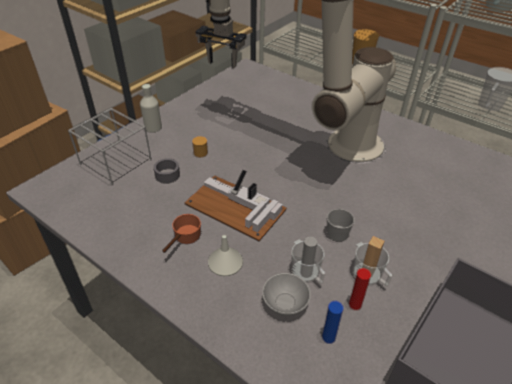

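View pics/t0.png

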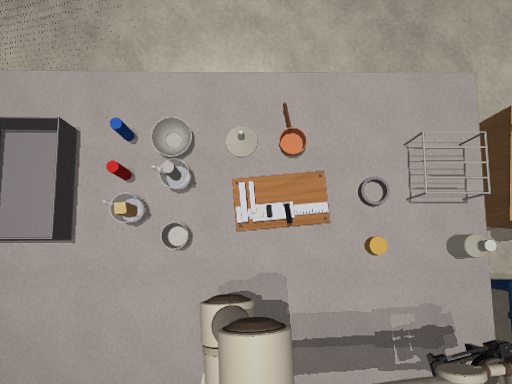

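The scene view shows the caliper at (237,205), its fin at (252,191) and the lever at (240,181). In the top view the caliper is at (281,200), with the fixed jaw at its left (+y) end.
Possible confusions, by scene pixel:
- Grey cylinder in a jug at (309,250), top view (170,170).
- Square wood bar at (374,250).
- Red cylinder at (359,290).
- Blue cylinder at (332,322).
- Brass puck at (200,147).

I choose the grey one in the jug and will check it in a close crop.

```bash
python3 - <<'E'
import cv2,numpy as np
s=cv2.imread('pics/s0.png');t=cv2.imread('pics/t0.png')
f=lambda im,x,y,w,h,k:cv2.resize(im[y:y+h,x:x+w],None,fx=k,fy=k,interpolation=cv2.INTER_CUBIC)
A=f(t,225,160,115,80,5);B=f(t,140,140,70,60,5)[:, :225]
# row1: top caliper 575x400 ; scene caliper
top=np.hstack([A[:300*1+100], cv2.copyMakeBorder(B,0,100,0,0,0)])
cv2.imwrite('pics/c1.png',top)
C=f(s,180,160,115,85,5)[:425];D=f(s,285,225,45,70,5)
D=cv2.copyMakeBorder(D,0,75,0,0,0)
cv2.imwrite('pics/c2.png',np.hstack([C,D]))
E
```

```text
(no output)
```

View pics/c1.png

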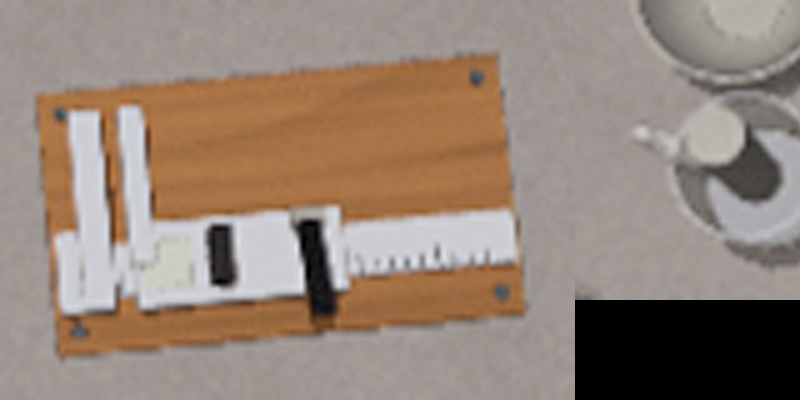

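View pics/c2.png

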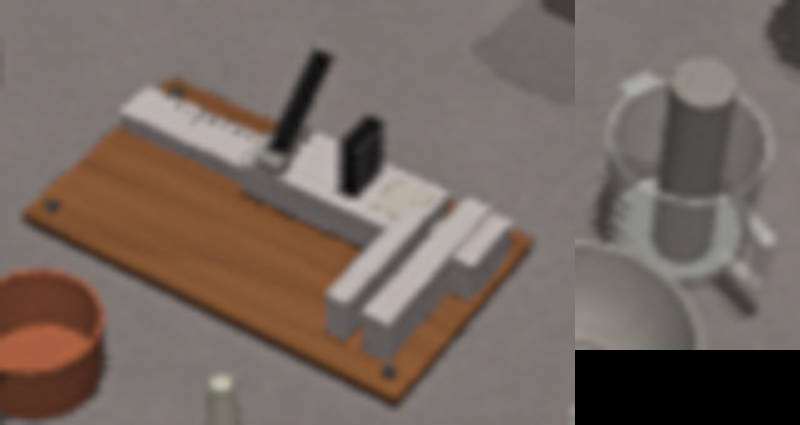

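The crops confirm the plain grey metal cylinder, with its top centre at top view about (168,167) and scene about (311,241.6). The fin, lever and bed corners are also clear. Next I triangulate these.

```bash
cat > m.py <<'E'
from h import *
a=cam('scene');b=cam('top')
g=lambda u,v,ox,oy:((u+.5)/5-.5+ox,(v+.5)/5-.5+oy)
S=lambda u,v:g(u,v,180,160);T=lambda u,v:g(u,v,225,160)
def show(n,s,t):
    X,e=tri(a,s,b,t);print(n,X.round(4),'gap',round(e,4));return X
# bed corners: (+y far-x),( -y +x),( -y -x),(+y -x)
c=[show('bed',S(*s),T(*t)) for s,t in zip([(397,405),(25,213),(175,78),(532,240)],[(38,95),(497,53),(523,315),(60,357)])]
z=0.012
P=np.array([plane(b,*T(*t),z) for t in [(38,95),(497,53),(523,315),(60,357)]])
P2=np.array([plane(a,*S(*t),z) for t in [(397,402),(25,213),(175,78),(532,240)]])
for Q in(P,P2):
    y=(Q[0]+Q[3]-Q[1]-Q[2])/2;x=(Q[0]+Q[1]-Q[2]-Q[3])/2
    print('centre',Q.mean(0).round(4),'len',np.linalg.norm(y),np.linalg.norm(x),'yaw',np.arctan2(y[1],y[0])-np.pi/2,np.arctan2(x[1],x[0]))
show('cyl',(( 704-575+.5)/5-.5+285,83.5/5-.5+225),((715-575+.5)/5-.5+140,135.5/5-.5+140))
show('fin top',S(371,125),T(219,228))
show('lever tip',S(321,55),T(322,312))
print(cv2.Rodrigues(bot.current_tool_rot())[0].round(3))
E
python3 m.py
```

```text
bed [0.6349 0.0153 0.007 ] gap 0.0044
bed [ 0.661  -0.2808  0.0128] gap 0.0059
bed [ 0.4928 -0.2951  0.0117] gap 0.0026
bed [ 0.4664 -0.0006  0.0111] gap 0.0023
centre [ 0.5647 -0.142   0.012 ] len 0.2968463894689474 0.16944288694138204 yaw 0.09154671835245165 0.08132710479042272
centre [ 0.5635 -0.1382  0.012 ] len 0.2967104289132434 0.16862245781158985 yaw 0.08407384198683854 0.09645492983156258
cyl [0.6469 0.1967 0.1454] gap 0.003
fin top [ 0.5347 -0.0921  0.1106] gap 0.0145
lever tip [ 0.4897 -0.16    0.1021] gap 0.0009
[[ 0.967  0.253 -0.   ]
 [ 0.253 -0.967  0.001]
 [ 0.    -0.001 -1.   ]]
```

```bash
cat >> h.py <<'E'
C=np.array([0.564,-0.140,0]);YAW=0.088
Rc=np.array([[np.cos(YAW),-np.sin(YAW),0],[np.sin(YAW),np.cos(YAW),0],[0,0,1]])
W=lambda x,y,z:C+Rc@np.array([x,y,z])      # caliper -> world
L=lambda p:Rc.T@(np.asarray(p)-C)
# tool down, tool y along caliper +-y
def rot(flip): 
    M=Rc@np.diag([-1,1,-1]) if flip else Rc@np.diag([1,-1,-1])
    return cv2.Rodrigues(M)[0].ravel()
E
sed -i 's/^print(cv2.*//' m.py; cat >> m.py <<'E'
print('---')
X=show('fin top',S(368,125),T(221,252));print(L(X))
print('fin top view z=.091',L(plane(b,*T(221,252),.091)),'scene',L(plane(a,*S(368,125),.091)))
for n,t,zz in[('fixed face far',(103,112),.05),('fixed near',(112,262),.05),('slide far face',(120,106),.05),('slide near face',(135,262),.05),('lever tip',(322,312),.105)]: print(n,L(plane(b,*T(*t),zz)).round(4))
for n,t,zz in[('fixed face far',(366,308),.05),('slide far face',(349,303),.05)]: print('S',n,L(plane(a,*S(*t),zz)).round(4))
for f in(0,1):
  for p in (W(-35,0,0)*0+W(-.035,.04,.062),W(-.035,-.04,.062),np.array([.647,.197,.11]),W(-.04,-.1,.057)): print(f,bot.inverse_kinematics(p,rot(f)))
print(bot.current_joints())
E
python3 m.py | sed -n '/---/,$p'
```

```text
---
fin top [ 0.5239 -0.0975  0.0993] gap 0.0058
[-0.03624529  0.04590288  0.09926837]
fin top view z=.091 [-0.03411922  0.04287746  0.091     ] scene [-0.04515473  0.04359827  0.091     ]
fixed face far [0.0636 0.1059 0.05  ]
fixed near [-0.0307  0.1085  0.05  ]
slide far face [0.0665 0.095  0.05  ]
slide near face [-0.0319  0.0943  0.05  ]
lever tip [-0.0762 -0.0126  0.105 ]
S fixed face far [0.0593 0.1112 0.05  ]
S slide far face [0.0616 0.1001 0.05  ]
0 [-4.19677941e-01  2.31494772e-01  1.83605762e+00 -4.44089210e-16
  1.07404026e+00  1.06311839e+00]
0 [-5.45336351e-01  2.95840013e-01  1.75686989e+00 -4.44089210e-16
  1.08888275e+00  9.37459976e-01]
0 [ 1.17340688e-01  5.02837948e-01  1.37812924e+00 -4.44089210e-16
  1.26062547e+00  1.60013702e+00]
0 [-6.34138056e-01  3.55032612e-01  1.69243661e+00 -4.44089210e-16
  1.09412343e+00  8.48658271e-01]
1 [-4.19677941e-01  2.31494772e-01  1.83605762e+00 -4.44089210e-16
  1.07404026e+00 -2.07847427e+00]
1 [-5.45336351e-01  2.95840013e-01  1.75686989e+00 -4.44089210e-16
  1.08888275e+00 -2.20413268e+00]
1 [ 1.17340688e-01  5.02837948e-01  1.37812924e+00 -4.44089210e-16
  1.26062547e+00 -1.54145564e+00]
1 [-6.34138056e-01  3.55032612e-01  1.69243661e+00 -4.44089210e-16
  1.09412343e+00 -2.29293438e+00]
[-1.52511834e+00  1.58604081e-01  1.59737607e+00  2.41738164e-05
  1.38621353e+00 -2.10110774e-01]
```

Everything agrees: bed size, cylinder top at 0.145 m, opening about 12 mm, and the fin at caliper y about 43 mm. Now I open the jaw.

```bash
python3 - <<'E'
from h import *
R=rot(0)
bot.set_gripper(0.45,20)
bot.goto(W(-.035,.043,.20),R); print(bot.current_clock())
bot.line_to(W(-.035,.043,.075),max_speed=.15); print(bot.current_contact_force())
bot.line_to(W(-.035,.043,.062),max_speed=.05); print(bot.current_contact_force())
bot.set_gripper(0.0,15); print(bot.current_opening()*92,bot.current_grip_force(),bot.current_contact_force())
bot.line_to(W(-.035,-.037,.062),max_speed=.06); print(L(bot.current_ee_pos()),bot.current_contact_force())
bot.set_gripper(0.45); bot.line_to(W(-.035,-.037,.20),max_speed=.2)
print(bot.current_contact_force(),bot.current_clock())
c=cam('top');s=cam('scene')
f=lambda im,x,y,w,h,k:cv2.resize(im[y:y+h,x:x+w],None,fx=k,fy=k,interpolation=cv2.INTER_CUBIC)
cv2.imwrite('pics/o1.png',np.hstack([f(c['pixels'],225,160,115,80,3),f(s['pixels'],180,160,115,80,3)]))
E
```

```text
3.2833
[ 0.03452363 -0.59215067  0.74949492]
[-0.52693131  0.13456103  0.2181573 ]
13.738236839932297 14.999535083770752 [ 0.23212679 -0.72500529  0.64334299]
[-0.03472203 -0.03744066  0.0621472 ] [ 4.56685451 -0.75239013  1.53718483]
[-0.65121201  0.28344839 -0.36292667] 8.1
```

View pics/o1.png

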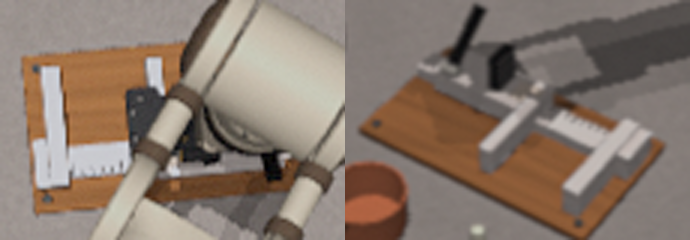

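The jaw is wide open, with the moving jaw at (495,135) and the fixed jaw at (610,160) in the right half, and the lever is still raised. Next I grasp the cylinder.

```bash
python3 - <<'E'
from h import *
R=rot(0); p=np.array([.647,.197,0]); z=lambda h:p+[0,0,h]
bot.line_to(W(-.035,-.037,.26),max_speed=.2)
bot.set_gripper(1.0,25)
bot.goto(z(.26),R)
bot.line_to(z(.16),max_speed=.2); bot.line_to(z(.106),max_speed=.08); print(bot.current_contact_force())
c=cam('top');s=cam('scene')
f=lambda im,x,y,w,h,k:cv2.resize(im[y:y+h,x:x+w],None,fx=k,fy=k,interpolation=cv2.INTER_CUBIC)
cv2.imwrite('pics/g1.png',np.hstack([f(c['pixels'],120,120,100,80,3),f(s['pixels'],270,190,100,80,3)]))
bot.set_gripper(0.0,25); print(bot.current_opening()*92,bot.current_grip_force(),bot.current_contact_force(),bot.current_clock())
bot.line_to(z(.112),max_speed=.03);print(bot.current_contact_force())
bot.line_to(z(.25),max_speed=.15);print(bot.current_opening()*92,bot.current_contact_force(),bot.current_clock())
s=cam('scene','g2.png')
E
```

```text
[-0.08815512  0.03086176  0.14886757]
35.4533290675553 24.98646229505539 [ 0.38276583 -0.99607318 -0.65165705] 13.4333
[-0.12873261  0.51914217 -4.11385516]
35.48657221618748 [-0.97625265 -0.24018887 -4.84726751] 14.85
```

View pics/g2.png

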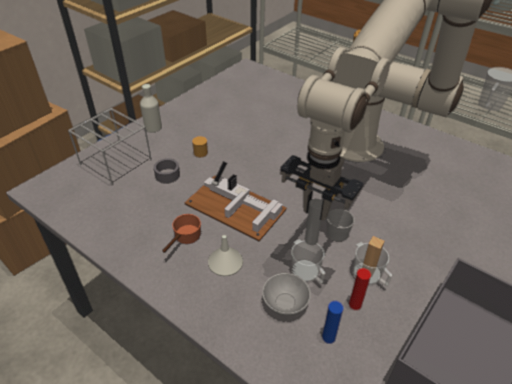

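The cylinder (315,225) is lifted clear and its jug (308,260) still stands. Now I carry it over and set it down under force control.

```bash
python3 - <<'E'
from h import *
X,Y=.033,.082
bot.goto(W(X,Y,.25),rot(0)); 
bot.line_to(W(X,Y,.165),max_speed=.15)
c=cam('scene');cv2.imwrite('pics/p1.png',cv2.resize(c['pixels'][140:250,170:310],None,fx=4,fy=4,interpolation=cv2.INTER_CUBIC))
bot.line_to(W(X,Y,.118),max_speed=.08); f0=bot.current_contact_force()[2];print(f0,bot.current_clock())
h=.118
while h>.109:
    h-=.001; bot.line_to(W(X,Y,h),max_speed=.02); f=bot.current_contact_force()
    if f[2]-f0>2: break
print(h,f,bot.current_clock())
c=cam('scene');cv2.imwrite('pics/p2.png',cv2.resize(c['pixels'][140:250,170:310],None,fx=4,fy=4,interpolation=cv2.INTER_CUBIC))
E
```

```text
-3.3078075501550606 17.4167
0.11199999999999999 [-1.81583936 -0.43842569  3.63286038] 18.9167
```

View pics/p2.png

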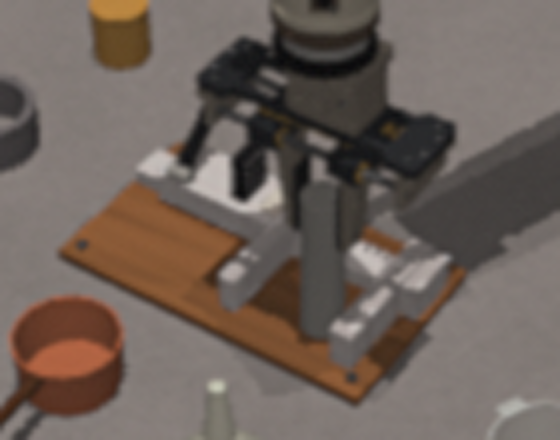

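The cylinder rests on the bed at (320,330), between the jaws and near the fixed one. Contact came at the expected height. Now I release it and close the jaw.

```bash
cat >> h.py <<'E'
def fy(): return float((Rc.T@np.array(bot.current_contact_force()))[1])
E
python3 - <<'E'
from h import *
X,Y=.033,.082
bot.set_gripper(.75); bot.line_to(W(X,Y,.25),max_speed=.2)
bot.set_gripper(.45,15)
bot.goto(W(-.035,-.037,.22),rot(0))
bot.line_to(W(-.035,-.037,.08),max_speed=.15);bot.line_to(W(-.035,-.037,.064),max_speed=.06)
print(bot.current_clock(),bot.current_contact_force(),L(bot.current_ee_pos()))
bot.set_gripper(0,15);f0=fy();print(bot.current_opening()*92,'f0',f0)
bot.line_to(W(-.035,-.005,.064),max_speed=.04);print(fy(),bot.current_clock())
y=-.005
while y<.013:
    y+=.001;bot.line_to(W(-.035,y,.064),max_speed=.015);f=fy();print(round(y,4),round(f,2),round(L(bot.current_ee_pos())[1],4))
    if f-f0<-8:break
print(bot.current_clock())
E
```

```text
23.15 [ 0.25824435 -0.72295949  0.58641029] [-0.03540533 -0.03674339  0.06342775]
13.65546251344142 f0 -0.4581283283084808
2.7283092599990235 24.625
-0.004 -0.0 -0.0041
-0.003 -2.99 -0.0034
-0.002 -2.4 -0.0022
-0.001 -1.62 -0.0011
0.0 -2.6 -0.0001
0.001 -1.56 0.0009
0.002 -2.21 0.002
0.003 -1.55 0.003
0.004 -1.24 0.004
0.005 -2.52 0.005
0.006 -1.6 0.006
0.007 -1.83 0.0069
0.008 -2.92 0.0079
0.009 -1.37 0.0088
0.01 -3.9 0.0095
0.011 -4.84 0.0104
0.012 -5.38 0.0114
0.013 -4.96 0.0124
29.125
```

The jaw met the cylinder at fin y of about 9 mm, as predicted, and is now sliding it. I continue in finer steps.

```bash
python3 - <<'E'
from h import *
y=.013
while y<.0225:
    y+=.0005;bot.line_to(W(-.035,y,.064),max_speed=.012);f=np.mean([fy(),fy()]);print(round(y,4),round(f,2),round(L(bot.current_ee_pos())[1],4))
    if f<-7:break
print(bot.current_clock())
c=cam('scene');t=cam('top')
f=lambda im,x,y,w,h,k:cv2.resize(im[y:y+h,x:x+w],None,fx=k,fy=k,interpolation=cv2.INTER_CUBIC)
cv2.imwrite('pics/q1.png',f(c['pixels'],210,160,90,75,7))
E
```

```text
0.0135 -5.75 0.0128
0.014 -5.38 0.0133
0.0145 -5.04 0.0138
0.015 -5.41 0.0143
0.0155 -4.93 0.0148
0.016 -5.03 0.0153
0.0165 -5.61 0.0158
0.017 -4.86 0.0163
0.0175 -5.77 0.0168
0.018 -4.97 0.0173
0.0185 -5.04 0.0178
0.019 -5.63 0.0183
0.0195 -5.18 0.0188
0.02 -6.37 0.0191
0.0205 -6.9 0.0194
0.021 -7.4 0.0197
33.125
```

View pics/q1.png

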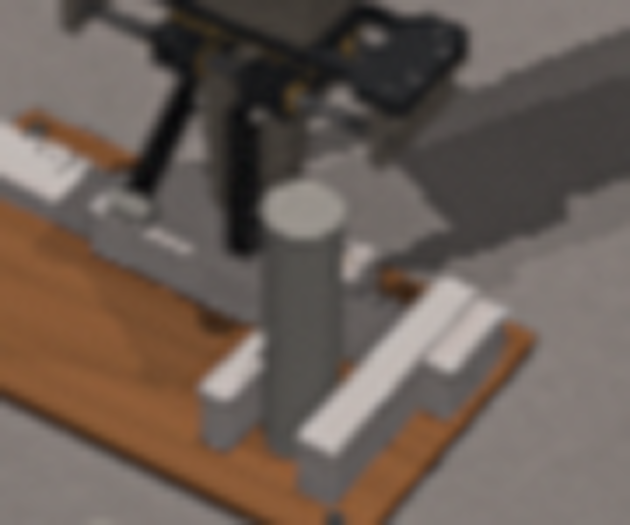

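Contact shows at fin y of about 19 mm: the force rises above the sliding level, and the picture shows the cylinder (300,330) between both jaws. The jaw spring is loaded by about 2 mm, so I ease back to leave a light touch and the jaw nearly square.

```bash
python3 - <<'E'
from h import *
y=.021
while y>.0165:
    y-=.0004;bot.line_to(W(-.035,y,.064),max_speed=.01);f=np.mean([fy() for _ in range(3)]);p=np.mean([L(bot.current_ee_pos())[1] for _ in range(3)]);print(round(y,4),round(f,2),round(p,5))
    if p<.01805:break
bot.set_gripper(.45)
print(L(bot.current_ee_pos()),bot.current_clock())
bot.line_to(W(-.035,y,.22),max_speed=.2)
bot.goto(W(-.035,-.2,.25),rot(0))
c=cam('scene');t=cam('top');print(bot.current_clock())
f=lambda im,x,y,w,h,k:cv2.resize(im[y:y+h,x:x+w],None,fx=k,fy=k,interpolation=cv2.INTER_CUBIC)
cv2.imwrite('pics/r1.png',np.hstack([f(c['pixels'],200,160,90,80,4),f(t['pixels'],225,160,100,80,4)]))
np.save('t.npy',t['pixels'])
E
```

```text
0.0206 -5.39 0.01968
0.0202 -4.45 0.01969
0.0198 -2.86 0.01955
0.0194 -2.73 0.01935
0.019 -1.81 0.01912
0.0186 -0.98 0.01886
0.0182 -0.7 0.0186
0.0178 0.14 0.01836
0.0174 0.11 0.01809
0.017 0.37 0.01785
[-0.03502071  0.01707769  0.06389266] 36.3
38.2167
```

View pics/r1.png

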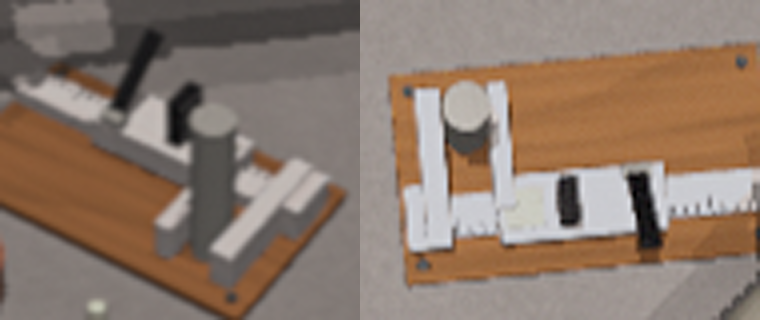

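The cylinder stands upright between both jaws and the jaw looks square. In the right half the lever runs from (637,170) to (652,245) and is still raised. Now I press it down.

```bash
python3 - <<'E'
from h import *
R=rot(0); Y=-.039
fz=lambda:float(np.mean([bot.current_contact_force()[2] for _ in range(3)]))
bot.set_gripper(0.0,15)
bot.goto(W(-.056,Y,.16),R); bot.line_to(W(-.056,Y,.10),max_speed=.1); f0=fz();print(f0,bot.current_clock())
P=np.array([[-.060,.090],[-.066,.082],[-.071,.074],[-.074,.067],[-.076,.062]])
for x,z in P:
    bot.line_to(W(x,Y,z),max_speed=.05);print(x,z,round(fz()-f0,2))
z=.062
while z>.052:
    z-=.001;bot.line_to(W(-.076,Y,z),max_speed=.02);f=fz()-f0;print(round(z,4),round(f,2),round(bot.current_ee_pos()[2],4))
    if f>9:break
bot.line_to(W(-.076,Y,.16),max_speed=.15)
bot.goto(W(-.035,-.24,.28),R)
c=cam('scene');t=cam('top');print(bot.current_clock())
f=lambda im,x,y,w,h,k:cv2.resize(im[y:y+h,x:x+w],None,fx=k,fy=k,interpolation=cv2.INTER_CUBIC)
cv2.imwrite('pics/u1.png',np.hstack([f(c['pixels'],200,160,90,80,4),f(t['pixels'],225,160,100,80,4)]))
E
```

```text
1.0311637821078814 40.45
-0.06 0.09 -0.68
-0.066 0.082 -1.4
-0.071 0.074 -0.24
-0.074 0.067 -0.25
-0.076 0.062 -0.65
0.061 -0.15 0.0609
0.06 -0.6 0.06
0.059 -0.56 0.0589
0.058 -1.21 0.0579
0.057 1.57 0.0572
0.056 8.07 0.0568
0.055 11.88 0.0565
45.7083
```

View pics/u1.png

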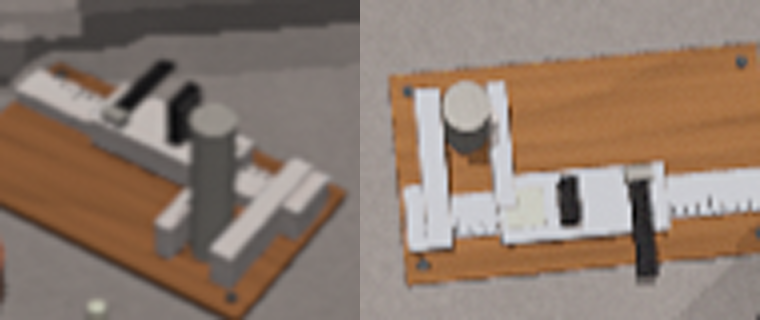

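The lever (645,235 in the right half) now lies level. It hit its hard stop at 57 mm, as described, and the cylinder and jaws have not moved. I hand in.

```bash
python3 -c "
from workcell import bot
print(bot.job_done())"
```

```text
the job is handed in; nothing more can be done
None
```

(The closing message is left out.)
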